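# Dock the detector tray and throw its toggle clamp with the extension bar

## Task

Slide the loaded detector tray fully home into its dock. Then take the extension bar from its wooden stand, slip it all the way down over the short leaning clamp handle and throw the clamp past its dead point until it snaps shut; never push the clamp handle with the gripper itself. Finally pull the bar off, stand it upright back in its stand and let go, leaving the bottle, jar and wrench as they are.

Things in the scene. Friction and masses are not known exactly. Their poses are not given: they have to be found in the camera images.
- dock: Fixed aluminium plate 12 mm thick with two guide rails, a black slotted hood (top 90 mm above the bench) and a steel toggle clamp. Origin on the bench; x across the rails, away from the robot; y along the rails, the way the tray slides in. In mm: plate x -70..135, y -170..100; rails y -120..35 at x 7 and 133, tops z 33; hood y 33..95, x 1..139. Place and yaw (within 0.2 rad) vary.
- tray_home (a point): Where the tray's origin lies when it is home against the stop, to within 3 mm: in the dock frame at x 70, y 0, z 12 mm. The stop face inside the hood lets the tray go up to 3 mm beyond this point.
- tray: Aluminium tray, 110 (x) x 160 (y) x 10 mm, about 0.6 kg, with a black detector block 52 x 62 x 22 mm bolted on and an upright tab at its outer (-y) end. Loose but captive between the rails (2 mm play a side). Starts 45 to 85 mm short of home; slides with a few newtons of friction. Origin: centre of its underside; its y points into the dock.
- tray_tab (a point): Centre of the outer (-y) face of the tray's upright tab (60 mm wide, 8 mm thick, its top 50 mm above the tray's underside, so 62 mm above the bench); this point is 78 mm behind the tray's origin and 30 mm above its underside. Push here towards the dock's +y.
- clamp_pivot (a point): Pivot of the clamp handle, on the dock at x -25, y 0, z 75 mm of the dock frame. The handle turns about the dock's y axis through this point.
- clamp_handle (a joint): Handle angle, rad: 0 = open (leaning 0.50 rad from vertical to the dock's -x, towards the robot; rubber-footed clamp arm raised), growing as it swings up and over to the dock's +x; vertical at 0.50, which is the dead point, shut against its stop at 0.72. A spring pushes it open before the dead point and shut beyond it, with at most about 1.6 N m at the pivot.
- handle_stub: The clamp handle: a round steel rod of 16 mm diameter with a rounded end, rising from a collar of 34 mm diameter. Origin at the pivot, its z along the rod away from the pivot, y the hinge axis. The collar's upper face is 35 mm, the tip 92 mm from the pivot.
- stub_root (a point): On the rod's axis at the collar's upper face, 35 mm from the pivot; the open end of the bar rests here when it is slipped fully on.
- stub_tip (a point): Tip of the handle rod, 92 mm from the pivot.
- bar: Extension bar: dark square steel tube, 32 x 32 mm outside, 160 mm long, about 0.3 kg, upright in the stand, sides within 0.1 rad of the pocket's. Its lower end is open: a socket 24 x 24 mm, 62 mm deep (4 mm play a side on the rod); the rest is solid, with a black grip sleeve at z 108..158 mm. Origin: centre of its open lower end; z along the bar to its closed top.
- bar_top (a point): Centre of the bar's closed top, 160 mm from its open end.
- stand: Fixed block of light wood, foot 90 x 90 x 12 mm, block 76 x 76 mm, top 54 mm above the bench, with one square pocket 44 x 44 mm and 42 mm deep, open at the top. Origin: centre of its underside; the pocket's sides are parallel to its x and y axes.
- stand_floor (a point): Centre of the pocket's floor, 12 mm above the bench; the bar's open end stands here.
- bottle: Bystander: amber bottle with green cap, 76 mm across, 170 mm tall; origin at the centre of its underside.
- jar: Bystander: white plastic jar, 68 mm across, 85 mm tall; origin at the centre of its underside.
- wrench: Bystander: wrench of 160 mm lying on the bench between the robot and the jar.

How it is judged:
By the outcome, as a careful person would: the job done as asked, in the order asked, and still so for the second after the job is handed in, with the robot touching nothing.
It also fails if it takes over 61 s, if anything falls off the work surface, if the arm or the gripper's body presses on something with over 40 N, if the wrist force passes 120 N, or if a joint passes its speed limit or range.

## Robot

A 7-joint arm with a two-finger parallel gripper is mounted at the origin on the work surface. World frame = base frame: x ahead of the robot, y to its left, z up, the work surface at z = 0. Lengths are in m, angles in rad, forces in N, time in s.
With the tool pointing down it reaches from about 0.425 to 0.95 m from the base axis. Payload 4.7 kg.
Tool frame: the origin (TCP) lies between the finger pads; the fingertips stand 8 mm ahead of it and the grasp point (between the pads) lies 11 mm behind it; z points along the fingers, y is the line along which they close (so a half turn about z gives the same grasp; the last joint's range is limited). The gripper opens to 87 mm and grips with 3 to 60 N. Pads are 19 mm wide; open, the fingers measure 117 mm over their backs; the gripper's body (75 mm by 190 mm) begins 51 mm behind the grasp point.
Start: joints at [1.309, 0.469, -0.049, 1.532, 0.024, 1.141, -0.082], TCP at [0.156, -0.657, 0.231] pointing down, gripper open.
Joint ranges: [-2.59, 2.59], [-0.33, 1.99], [-1.39, 1.29], [0.1, 2.45], [-1.04, 4.18], [0.21, 1.99], [-2.66, 2.66]. Speed limits (rad/s): [2.57, 2.57, 3.14, 3.14, 3.14, 3.14, 3.14].

## Interface

Orientations are given as a unit quaternion [w, x, y, z].
In Python, from cell import ctrl, optics, close_job gives the robot as it stands.
- The arm moves only by the tool arm_command, never from a script. Its argument "deltas" is a list that holds one entry, the list of rows, each a list of 5 numbers: the shift along the tool's x, y, z in mm, then the turn about the tool's z in degrees, then the finger opening in mm, from 0 to 87. A call has 1 to 12 rows; each row is the pose to reach, as a shift and turn from the pose commanded when the call began, along the tool's axes at that moment; what a row does not reach only later rows make up. A row lasts 1/10 s, in which the tool goes at most 50 mm and 8.59 degrees, less where a joint would pass 70% of its speed; a pose out of reach is approached as far as the arm can. A call with a gripper value outside its range is refused whole. The fingers move at their own pace and stop on an object; "grip_force" is the grip in N (left out, the last holds). Time passes only in rows, so rows that repeat a pose let the fingers close. It gives the time, the measured TCP pose, the force, the opening and the grip force at its end, in the units of the state.
- ctrl.get_state(): the state, without advancing time (a new reading comes with each control period).
- optics.get_image(name): name is "scene" or "top"; returns a dict with "color" (400x640x3 uint8, red, green, blue), "mtx" (3x3 intrinsics, pixels), "k1" (the pictures are not rectified: a ray, as slopes to the right and down, at radius r is drawn at 1 + k1 r^2 times it, then the intrinsics apply), "R" (3x3) and "t" (3): a world point X has camera coordinates R X + t. Camera axes: x right, y down, z forward; pixel columns grow to the right and rows downward; lengths in m; the calibration is good to about 2 mm. A picture is of the moment at which its call begins. There is no depth.
- close_job(): hands the job in; it is judged then, once.
The state is a dict: "clock": time; "joint_pos": joint angles; "qvel": joint speeds; "joint_torque": joint torques, N m; "position": TCP position; "tcp_rot": TCP orientation; "contact_force": force on the tool from outside, world axes, zero at the start; "moment": the same for the moment, N m; "gripper_width": finger opening in m; "grip_force": force on a finger pad.
Only numpy, scipy, OpenCV 4.12 (cv2) and the standard library are available. Lean on these libraries where they do the work, as an engineer would, in place of code of your own. Each camera call takes 0.05 s, during which the arm holds its last target. There are 200 camera calls.

## Working session

There is one attempt and no reset: what is moved stays moved. The work goes in short steps, Python scripts to look and compute and a tool call to move; the robot and the scene stay as the last step left them, time stands still between calls to the robot, and variables do not carry over. Pictures are saved under pics/ and viewed, at most 10 in all, crops included, and the job is handed in when it is done.

Besides the shell and the picture viewer there is one more tool, called by a JSON object that holds its "op" and its "data". arm_command: Moves the arm, as the interface text tells. Its arguments: {"type":"object","properties":{"deltas":{"type":"array","items":{"type":"array","items":{"type":"array","items":{"type":"number"}}}},"grip_force":{"type":"number"}},"required":["deltas"]}

```bash
ls; mkdir -p pics; python3 - <<'E'
from cell import ctrl, optics
import cv2, numpy as np
for n in("scene","top"):
    d=optics.get_image(n); cv2.imwrite(f"pics/{n}0.png",d["color"][:,:,::-1])
    np.savez(f"{n}0.npz",**{k:np.array(v) for k,v in d.items()})
    print(n,d["mtx"],d["k1"],-np.array(d["R"]).T@d["t"]); print(np.array(d["R"]))
print(ctrl.get_state())
E
```

```text
pics
scene [[363.51156494   0.         317.78864898]
 [  0.         363.51156494 193.28697215]
 [  0.           0.           1.        ]] -0.05730489967308514 [ 1.12526549 -0.02229524  0.98408387]
[[ 0.06362487  0.99785579 -0.01535261]
 [ 0.81236467 -0.060721   -0.57997983]
 [-0.57966845  0.02442922 -0.81448616]]
top [[420.1898599    0.         319.81510911]
 [  0.         420.1898599  196.90991024]
 [  0.           0.           1.        ]] -0.05171802054870151 [0.29511621 0.02778563 1.3284475 ]
[[ 0.02735009 -0.99958627  0.00890328]
 [-0.98605896 -0.02844024 -0.16394779]
 [ 0.16413317 -0.00429517 -0.98642884]]
{'clock': 0.1, 'joint_pos': array([ 1.30908541,  0.46936773, -0.04858499,  1.53357785,  0.0240977 ,
        1.14098457, -0.08229908]), 'qvel': array([ 5.99515860e-05, -1.29732185e-03, -7.26677843e-05, -2.53831537e-03,
        1.09486757e-03, -8.11809482e-04,  1.38802008e-03]), 'joint_torque': array([ 5.67656916e-04, -5.09173000e+01, -8.11372488e-02, -2.36826360e+01,
       -6.14354666e-02,  3.45573435e-02,  5.04767547e-05]), 'position': array([ 0.1556193, -0.6562784,  0.2295982]), 'tcp_rot': array([-8.65910493e-04,  9.93230979e-01,  1.16152720e-01, -1.32898144e-04]), 'contact_force': array([ 0.42630204,  0.600782  , -0.39206749]), 'moment': array([-0.00698824, -0.01407835,  0.05822747]), 'grip_force': 0.0, 'gripper_width': 0.08703026069120655}
```

View pics/scene0.png

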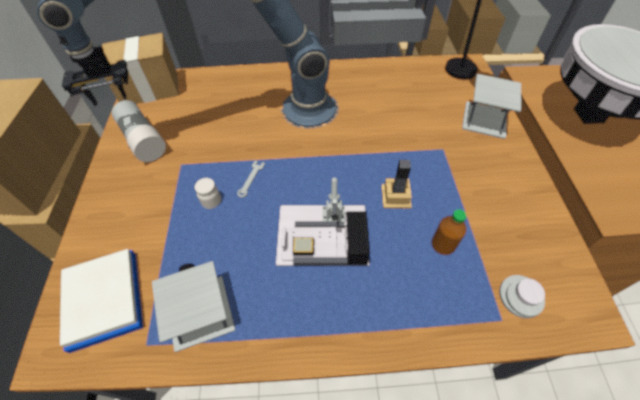

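View pics/top0.png

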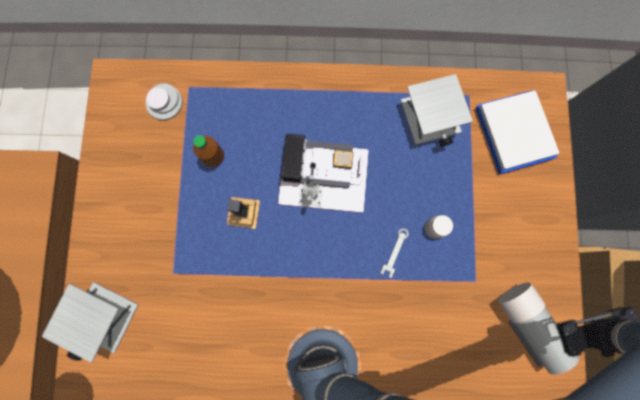

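Scene view: dock around (322,235), bar in its stand at (398,185), clamp handle at (335,190), bottle at (448,235), jar at (208,193). Top view: plate at (325,180), hood at (293,157), clamp at (310,195), stand at (243,212). I'll look closer.

```bash
cat > h.py <<'E'
import numpy as np, cv2
def load(n): return dict(np.load(n+".npz"))
def ray(d,uv):
    uv=np.atleast_2d(np.float64(uv)); s=(uv-d["mtx"][:2,2])/d["mtx"][0,0]
    x=s.copy()
    for _ in range(20): x=s/(1+d["k1"]*(x**2).sum(1,keepdims=True))
    return -d["R"].T@d["t"], np.c_[x,np.ones(len(x))]@d["R"]
def plane(d,uv,z):
    c,r=ray(d,uv); return c+r*((z-c[2])/r[:,2:])
def proj(d,X):
    p=np.atleast_2d(X)@d["R"].T+d["t"]; s=p[:,:2]/p[:,2:]
    return s*(1+d["k1"]*(s**2).sum(1,keepdims=True))*d["mtx"][0,0]+d["mtx"][:2,2]
def tri(d1,u1,d2,u2):
    (c1,r1),(c2,r2)=ray(d1,u1),ray(d2,u2); r1,r2=r1[0],r2[0]
    k=np.linalg.lstsq(np.c_[r1,-r2],c2-c1,rcond=None)[0]
    a,b=c1+k[0]*r1,c2+k[1]*r2; return (a+b)/2,np.linalg.norm(a-b)
def big(d,box,k,name):
    x0,y0,x1,y1=box; im=cv2.resize(d["color"][y0:y1,x0:x1,::-1],None,fx=k,fy=k,interpolation=cv2.INTER_CUBIC)
    for x in range(-(-x0//10)*10,x1,10):
        cv2.line(im,((x-x0)*k,0),((x-x0)*k,6),(0,0,255),1)
        if x%20==0: cv2.putText(im,str(x),((x-x0)*k+2,14),0,.4,(0,255,255),1)
    for y in range(-(-y0//10)*10,y1,10):
        cv2.line(im,(0,(y-y0)*k),(6,(y-y0)*k),(0,0,255),1)
        if y%20==0: cv2.putText(im,str(y),(8,(y-y0)*k+4),0,.4,(0,255,255),1)
    cv2.imwrite(name,im)
E
python3 - <<'E'
from h import *
S,T=load("scene0"),load("top0")
big(T,(222,125,380,230),5,"pics/t1.png"); big(S,(268,150,418,272),5,"pics/s1.png")
for d,n,b in((T,"top",(265,125,380,225)),(S,"scene",(265,195,380,275))):
    h=cv2.cvtColor(d["color"],cv2.COLOR_RGB2HSV); m=((h[...,2]>150)&(h[...,1]<70)).astype(np.uint8)
    q=np.zeros_like(m); q[b[1]:b[3],b[0]:b[2]]=m[b[1]:b[3],b[0]:b[2]]
    c=max(cv2.findContours(q,0,1)[0],key=cv2.contourArea); hu=cv2.approxPolyDP(cv2.convexHull(c),4,True)[:,0]
    print(n,[(tuple(p),plane(d,p,.012)[0,:2].round(3)) for p in hu])
    m=((h[...,0]>10)&(h[...,0]<25)&(h[...,1]>60)&(h[...,2]>150)).astype(np.uint8)
    b=(225,190,265,232) if n=="top" else (375,170,420,212)
    q=np.zeros_like(m); q[b[1]:b[3],b[0]:b[2]]=m[b[1]:b[3],b[0]:b[2]]
    c=max(cv2.findContours(q,0,1)[0],key=cv2.contourArea); hu=cv2.approxPolyDP(cv2.convexHull(c),2,True)[:,0]
    print("stand",[(tuple(p),plane(d,p,.012)[0,:2].round(3)) for p in hu])
E
```

```text
top [((np.int32(304), np.int32(146)), array([0.68 , 0.078])), ((np.int32(368), np.int32(150)), array([ 0.673, -0.13 ])), ((np.int32(362), np.int32(212)), array([ 0.47 , -0.113])), ((np.int32(278), np.int32(203)), array([0.491, 0.154])), ((np.int32(279), np.int32(186)), array([0.546, 0.153]))]
stand [((np.int32(232), np.int32(198)), array([0.503, 0.301])), ((np.int32(259), np.int32(202)), array([0.492, 0.214])), ((np.int32(254), np.int32(228)), array([0.409, 0.226])), ((np.int32(239), np.int32(223)), array([0.424, 0.274]))]
scene [((np.int32(339), np.int32(195)), array([0.445, 0.076])), ((np.int32(346), np.int32(256)), array([0.664, 0.075])), ((np.int32(276), np.int32(265)), array([ 0.679, -0.13 ])), ((np.int32(280), np.int32(205)), array([ 0.471, -0.117]))]
stand [((np.int32(386), np.int32(179)), array([0.392, 0.24 ])), ((np.int32(408), np.int32(180)), array([0.401, 0.313])), ((np.int32(410), np.int32(207)), array([0.509, 0.297])), ((np.int32(384), np.int32(206)), array([0.499, 0.215])), ((np.int32(382), np.int32(185)), array([0.416, 0.222]))]
```

View pics/t1.png

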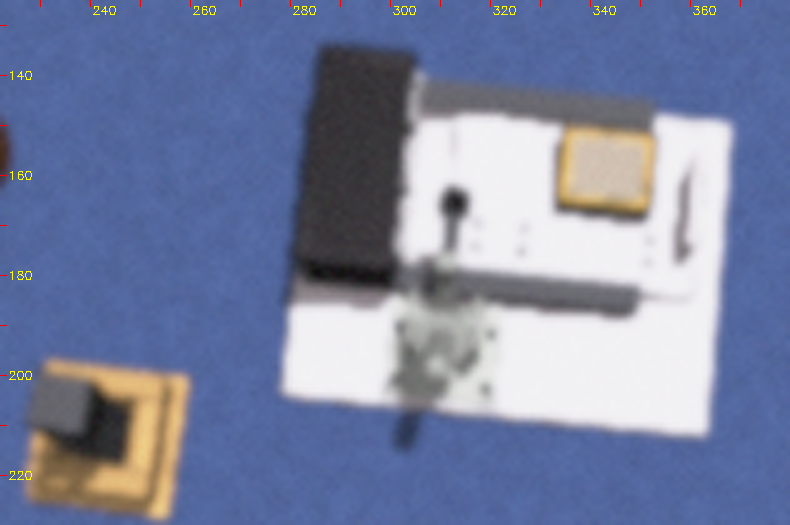

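View pics/s1.png

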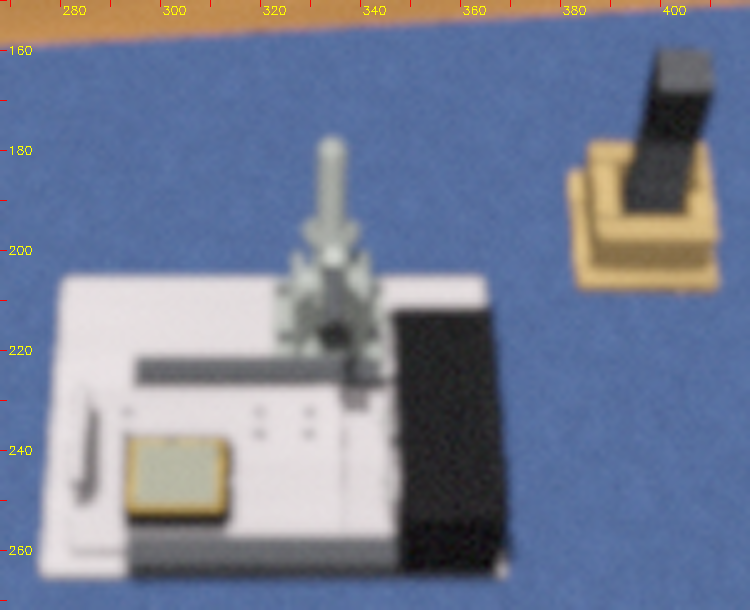

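Both crops show the plate corners clearly, for example (368,150), (362,212) and (278,203) in the top view. The bar top is at about (235.1,205.8) in the top view and (404.6,164.4) in the scene view, and the handle tip is at about (334,178) in the scene view.

```bash
cat >> h.py <<'E'
O=np.array([.554,.0492]); YAW=-.08
def dock(p,O=None,yaw=None):
    O=globals()["O"] if O is None else O; a=YAW; p=np.float64(p)/1000
    return np.array([O[0]+np.cos(a)*p[0]-np.sin(a)*p[1],O[1]+np.sin(a)*p[0]+np.cos(a)*p[1],p[2]])
def phi(s):
    w,x,y,z=s["tcp_rot"]; return np.arctan2(2*(x*y+w*z),1-2*(y*y+z*z))
def to(s,X,ph=None):
    """tool-frame mm shift and turn deg to bring TCP to world X, tool-x heading ph"""
    f=phi(s); v=(np.float64(X)-s["position"])*1000
    t=0 if ph is None else -np.degrees((ph-f+np.pi)%(2*np.pi)-np.pi)
    return np.round([np.cos(f)*v[0]+np.sin(f)*v[1],np.sin(f)*v[0]-np.cos(f)*v[1],-v[2],t],1)
E
python3 - <<'E'
from h import *
import h
from cell import ctrl
S,T=load("scene0"),load("top0")
dk=np.array([[135,-170],[-70,-170],[-70,100]])
for d,uv in((T,[(368.6,149.5),(363.5,212.3),(278.2,204)]),(S,[(275.6,265.3),(280,205.2),(365.2,205.2)])):
    P=plane(d,uv,.012)[:,:2]; M,_=cv2.estimateAffinePartial2D((dk/1000).astype(np.float64),P)
    print(P.round(4).tolist(),"scale",np.hypot(*M[:,0]),"yaw",np.arctan2(M[1,0],M[0,0]),"O",M[:,2])
# bar top
print("bartop",tri(T,(235.1,205.8),S,(404.6,164.4)))
for d,q in((T,[(40,375),(97,380),(93,432),(32,427)]),(S,[(652,88),(657,50),(713,55),(708,95)])):
    o=np.array([222,125] if d is T else [268,150]); P=plane(d,np.array(q)/5+o,.172)[:,:2]; print(P.round(4).tolist(),P.mean(0))
# stand: block top corners z=.054 in scene; foot in both
P=plane(S,np.array([(588,143),(705,143),(718,215),(597,222)])/5+[268,150],.054)[:,:2];print("blk",P.round(4).tolist(),P.mean(0))
P=plane(S,np.array([(583,288),(718,288)])/5+[268,150],.012)[:,:2];print("footS",P.round(4).tolist())
P=plane(T,np.array([(188,375),(168,518),(27,498)])/5+[222,125],.012)[:,:2];print("footT",P.round(4).tolist())
a=.5; tip=dock([-25-92*np.sin(a),0,75+92*np.cos(a)]); print("tip",tip,proj(S,tip),proj(T,tip))
s=ctrl.get_state(); print("phi",phi(s)); print("pre-push",to(s,dock([70,-205,150]),1.49),to(s,dock([70,-205,45]),1.49))
E
```

```text
Traceback (most recent call last):
cv2.error: OpenCV(4.12.0) /io/opencv/modules/calib3d/src/ptsetreg.cpp:1108: error: (-215:Assertion failed) count >= 0 && to.checkVector(2) == count in function 'estimateAffinePartial2D'
```

```bash
python3 - <<'E'
from h import *
from cell import ctrl
S,T=load("scene0"),load("top0")
dk=np.float32([[135,-170],[-70,-170],[-70,100]])
for d,uv in((T,[(368.6,149.5),(363.5,212.3),(278.2,204)]),(S,[(275.6,265.3),(280,205.2),(365.2,205.2)])):
    P=plane(d,uv,.012)[:,:2]; M,_=cv2.estimateAffinePartial2D(dk,np.float32(P*1000),method=cv2.LMEDS)
    print(P.round(4).tolist(),"scale",np.hypot(*M[:,0]),"yaw",np.arctan2(M[1,0],M[0,0]),"O",M[:,2])
print("bartop",tri(T,(235.1,205.8),S,(404.6,164.4)))
for d,q in((T,[(40,375),(97,380),(93,432),(32,427)]),(S,[(652,88),(657,50),(713,55),(708,95)])):
    o=np.array([222,125] if d is T else [268,150]); P=plane(d,np.array(q)/5+o,.172)[:,:2]; print(P.round(4).tolist(),P.mean(0))
P=plane(S,np.array([(588,143),(705,143),(718,215),(597,222)])/5+[268,150],.054)[:,:2];print("blk",P.round(4).tolist(),P.mean(0))
P=plane(S,np.array([(583,288),(718,288)])/5+[268,150],.012)[:,:2];print("footS",P.round(4).tolist())
P=plane(T,np.array([(188,375),(168,518),(27,498)])/5+[222,125],.012)[:,:2];print("footT",P.round(4).tolist())
a=.5; tip=dock([-25-92*np.sin(a),0,75+92*np.cos(a)]); print("tip",tip,proj(S,tip),proj(T,tip))
s=ctrl.get_state(); print("phi",phi(s)); print("pre-push",to(s,dock([70,-205,150]),1.49),to(s,dock([70,-205,45]),1.49))
E
```

```text
[[0.6746, -0.1319], [0.4688, -0.1174], [0.4876, 0.1531]] scale 1.0042748786926394 yaw -0.06932060744690131 O [550.79034113  48.08083937]
[[0.6794, -0.131], [0.4713, -0.1174], [0.4915, 0.1554]] scale 1.0103710534714991 yaw -0.06892604695063724 O [555.1203669   49.71745103]
bartop (array([0.45708334, 0.26092462, 0.16431656]), np.float64(0.0036025655108164975))
[[0.4716, 0.2728], [0.4697, 0.2408], [0.4405, 0.2414], [0.4423, 0.2755]] [0.45600126 0.25760837]
[[0.4739, 0.2398], [0.4456, 0.2483], [0.4518, 0.2803], [0.4814, 0.271]] [0.46315977 0.25985912]
blk [[0.4215, 0.2277], [0.4272, 0.3033], [0.4842, 0.2995], [0.4838, 0.2226]] [0.45417952 0.26327589]
footS [[0.5052, 0.2158], [0.5117, 0.3018]]
footT [[0.4987, 0.2127], [0.4076, 0.2207], [0.4176, 0.3101]]
tip [0.48511388 0.05472268 0.1557376 ] [[334.73164265 177.92289742]] [[308.43572603 198.37722209]]
phi 0.23283113737820188
pre-push [ 553.9 -377.9   79.6  -72. ] [ 553.9 -377.9  184.6  -72. ]
```

```bash
sed -i 's/^O=.*/O=np.array([.553,.049]); YAW=-.07/' h.py
```

{"op": "arm_command", "data": {"deltas": [[[46, -31, 5, -6, 20], [92, -63, 10, -12, 20], [138, -94, 20, -18, 20], [184, -126, 30, -24, 20], [230, -157, 40, -30, 20], [276, -189, 50, -36, 20], [322, -220, 60, -42, 20], [368, -252, 70, -48, 20], [414, -283, 80, -54, 20], [460, -315, 80, -60, 20], [506, -346, 80, -66, 20], [552, -377, 80, -72, 20]]]}}

```text
clock: 1.3
position: [0.5562, -0.216, 0.152]
tcp_rot: [-0.0, 0.734, 0.679, -0.0]
contact_force: [0.3, 0.0, -0.0]
gripper_width: 0.0198
grip_force: 0.0
```

{"op": "arm_command", "data": {"deltas": [[[0, 0, 0, 0, 20], [0, 0, 0, 0, 20], [0, 0, 0, 0, 20]]]}}

```text
clock: 1.6
position: [0.5545, -0.219, 0.1521]
tcp_rot: [-0.0, 0.736, 0.677, -0.001]
contact_force: [-0.0, -0.0, 0.1]
gripper_width: 0.0201
grip_force: 0.0
```

```bash
python3 - <<'E'
from h import *
from cell import ctrl
s=ctrl.get_state(); print(s["position"],phi(s),s["joint_pos"]); print(to(s,dock([70,-205,45]),1.5))
E
```

```text
[ 0.55445256 -0.21899504  0.15205477] 1.4870613266121289 [ 0.66038869  0.46424574 -0.47387298  1.78722916  0.25490351  0.95216482
 -0.00355905]
[ 62.9  48.9 107.1  -0.7]
```

{"op": "arm_command", "data": {"deltas": [[[25, 20, 30, -0.7, 20], [45, 35, 60, -0.7, 20], [60, 49, 90, -0.7, 20], [63, 49, 107, -0.7, 20], [63, 49, 107, -0.7, 20], [63, 49, 107, -0.7, 20]]]}}

```text
clock: 2.2
position: [0.6087, -0.161, 0.0459]
tcp_rot: [0.0, 0.732, 0.681, -0.001]
contact_force: [0.2, -0.7, 0.2]
gripper_width: 0.0194
grip_force: 0.0
```

```bash
python3 - <<'E'
from h import *
from cell import ctrl
s=ctrl.get_state(); print(s["position"],phi(s)); print([to(s,dock([70,y,45]),1.5) for y in (-110,-100,-86)])
E
```

```text
[ 0.60869007 -0.16096391  0.04594635] 1.498929078850389
[array([95.6, -0.4,  0.9, -0.1]), array([ 1.056e+02, -4.000e-01,  9.000e-01, -1.000e-01]), array([ 1.196e+02, -5.000e-01,  9.000e-01, -1.000e-01])]
```

{"op": "arm_command", "data": {"deltas": [[[15, 0, 0, 0, 20], [30, 0, 0, 0, 20], [42, 0, 0, 0, 20], [54, 0, 0, 0, 20], [66, 0, 0, 0, 20], [76, 0, 0, 0, 20], [84, 0, 0, 0, 20], [92, 0, 0, 0, 20], [98, 0, 0, 0, 20], [104, 0, 0, 0, 20], [108, 0, 0, 0, 20], [110, 0, 0, 0, 20]]]}}

```text
clock: 3.4
position: [0.6179, -0.0524, 0.047]
tcp_rot: [0.003, 0.732, 0.682, -0.001]
contact_force: [-0.7, -9.5, 5.2]
gripper_width: 0.0202
grip_force: 4.6
```

{"op": "arm_command", "data": {"deltas": [[[2, 0, 0, 0, 20], [4, 0, 0, 0, 20], [6, 0, 0, 0, 20], [7, 0, 0, 0, 20], [7, 0, 0, 0, 20]]]}}

```text
clock: 3.9
position: [0.6184, -0.0458, 0.047]
tcp_rot: [0.003, 0.732, 0.682, -0.002]
contact_force: [-0.2, -8.2, 6.1]
gripper_width: 0.0201
grip_force: 4.2
```

{"op": "arm_command", "data": {"deltas": [[[1, 0, 0, 0, 20], [2, 0, 0, 0, 20], [3, 0, 0, 0, 20], [3, 0, 0, 0, 20]]]}}

```text
clock: 4.3
position: [0.6186, -0.043, 0.047]
tcp_rot: [0.003, 0.732, 0.682, -0.002]
contact_force: [-0.7, -8.7, 4.7]
gripper_width: 0.0204
grip_force: 4.3
```

{"op": "arm_command", "data": {"deltas": [[[1, 0, 0, 0, 20], [2, 0, 0, 0, 20], [3, 0, 0, 0, 20], [3, 0, 0, 0, 20]]]}}

```text
clock: 4.7
position: [0.6186, -0.0423, 0.047]
tcp_rot: [0.004, 0.732, 0.681, -0.003]
contact_force: [-0.8, -13.0, 6.6]
gripper_width: 0.0198
grip_force: 6.1
```

{"op": "arm_command", "data": {"deltas": [[[1, 0, 0, 0, 20], [2, 0, 0, 0, 20], [2, 0, 0, 0, 20]]]}}

```text
clock: 5.0
position: [0.6186, -0.0423, 0.0471]
tcp_rot: [0.004, 0.732, 0.681, -0.004]
contact_force: [-1.4, -15.7, 7.2]
gripper_width: 0.02
grip_force: 7.6
```

{"op": "arm_command", "data": {"deltas": [[[-10, 0, 0, 0, 20], [-40, 0, -20, 0, 40], [-50, 0, -70, 0, 87], [-50, 0, -120, 0, 87], [-50, 0, -170, 0, 87], [-50, 0, -210, 0, 87], [-50, 0, -215, 0, 87]]]}}

```text
clock: 5.7
position: [0.6177, -0.0816, 0.2675]
tcp_rot: [0.004, 0.731, 0.683, 0.004]
contact_force: [0.1, -0.7, -0.6]
gripper_width: 0.0599
grip_force: 0.0
```

```bash
python3 - <<'E'
from h import *
from cell import ctrl, optics
s=ctrl.get_state(); print(s["position"],phi(s)); print(to(s,[.458,.2595,.25],3.07))
d=optics.get_image("scene"); np.savez("scene1.npz",**{k:np.array(v) for k,v in d.items()}); big(d,(268,150,418,272),5,"pics/s2.png")
E
```

```text
[ 0.61773404 -0.08164845  0.26749511] 1.5034438792271905
[ 329.6 -182.3   17.5  -89.8]
```

View pics/s2.png

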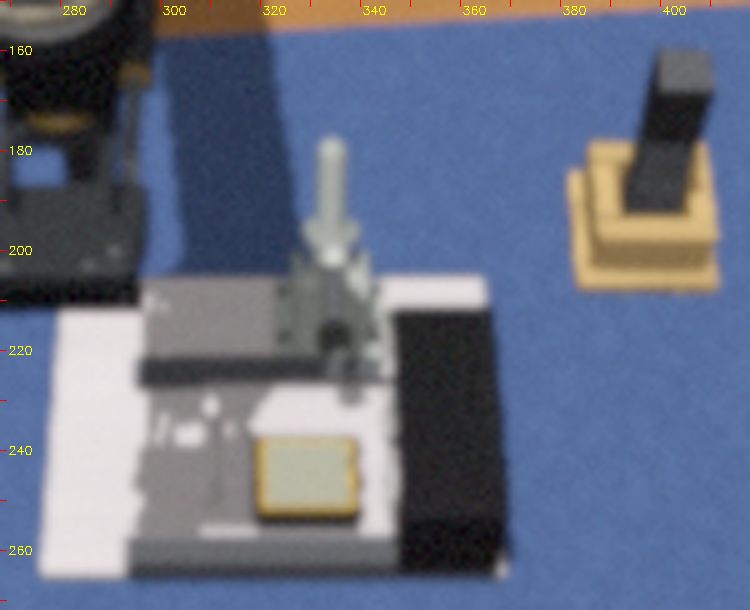

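The tray's detector block has moved 26 px (about 80 mm) towards the hood, to (329,245), so the tray is against its stop. The handle at (334,178) and the bar haven't moved.

{"op": "arm_command", "data": {"deltas": [[[27, -15, 2, -7.5, 87], [55, -30, 4, -15, 87], [82, -46, 6, -22.5, 87], [110, -61, 8, -30, 87], [137, -76, 10, -37.5, 87], [165, -91, 12, -45, 87], [192, -106, 14, -52.5, 87], [220, -122, 15, -60, 87], [247, -137, 16, -67.5, 87], [275, -152, 17, -75, 87], [302, -167, 17, -82.5, 87], [330, -182, 17, -90, 87]]]}}

```text
clock: 6.95
position: [0.4538, 0.2589, 0.242]
tcp_rot: [-0.001, 0.031, 1.0, -0.001]
contact_force: [-0.7, 0.4, -0.2]
gripper_width: 0.0869
grip_force: 0.0
```

{"op": "arm_command", "data": {"deltas": [[[0, 0, 0, 0, 87], [0, 0, 0, 0, 87], [0, 0, 0, 0, 87]]]}}

```text
clock: 7.25
position: [0.4558, 0.2569, 0.2425]
tcp_rot: [-0.001, 0.035, 0.999, -0.001]
contact_force: [0.2, -0.5, 0.1]
gripper_width: 0.0872
grip_force: 0.0
```

```bash
python3 - <<'E'
from h import *
from cell import ctrl
s=ctrl.get_state(); print(s["position"],phi(s)); print(to(s,[.458,.2595,.21],3.07),to(s,[.458,.2595,.134],3.07),s["joint_pos"])
E
```

```text
[0.45582977 0.25686419 0.24250949] 3.0709092676192853
[-2.   2.8 32.5  0.1] [-2.000e+00  2.800e+00  1.085e+02  1.000e-01] [ 0.1863719   0.35759495 -0.97374923  1.83560788  0.32692296  1.12258593
  0.59697307]
```

{"op": "arm_command", "data": {"deltas": [[[-2, 3, 20, 0, 87], [-2, 3, 50, 0, 87], [-2, 3, 80, 0, 87], [-2, 3, 100, 0, 87], [-2, 3, 108, 0, 87], [-2, 3, 108, 0, 87], [-2, 3, 108, 0, 87]]]}}

```text
clock: 7.95
position: [0.4588, 0.2609, 0.1363]
tcp_rot: [0.001, 0.035, 0.999, 0.0]
contact_force: [0.4, -0.7, 1.0]
gripper_width: 0.0869
grip_force: 0.0
```

{"op": "arm_command", "data": {"deltas": [[[0, 0, 0, 0, 60], [0, 0, 0, 0, 40], [0, 0, 0, 0, 30], [0, 0, 0, 0, 20], [0, 0, 0, 0, 20], [0, 0, 0, 0, 20]]], "grip_force": 20}}

```text
clock: 8.55
position: [0.4582, 0.2608, 0.1356]
tcp_rot: [0.0, 0.035, 0.999, -0.0]
contact_force: [0.5, -0.3, 0.9]
gripper_width: 0.047
grip_force: 0.0
```

{"op": "arm_command", "data": {"deltas": [[[0, 0, 0, 0, 20], [0, 0, 0, 0, 20], [0, 0, 0, 0, 20], [0, 0, 0, 0, 20], [0, 0, 0, 0, 20]]], "grip_force": 20}}

```text
clock: 9.05
position: [0.4581, 0.2609, 0.1355]
tcp_rot: [-0.0, 0.035, 0.999, 0.0]
contact_force: [-0.5, 0.4, 0.1]
gripper_width: 0.0324
grip_force: 19.5
```

```bash
python3 - <<'E'
from h import *
from cell import ctrl, optics
s=ctrl.get_state(); print(s["position"],phi(s),s["gripper_width"],s["grip_force"],s["contact_force"])
d=optics.get_image("scene"); np.savez("scene2.npz",**{k:np.array(v) for k,v in d.items()})
big(d,(330,100,440,215),5,"pics/s3.png")
E
```

```text
[0.45809225 0.26085046 0.13552325] 3.0724989415027384 0.03244193647724424 19.45682978728655 [-0.46004361  0.37789727  0.14035424]
```

View pics/s3.png

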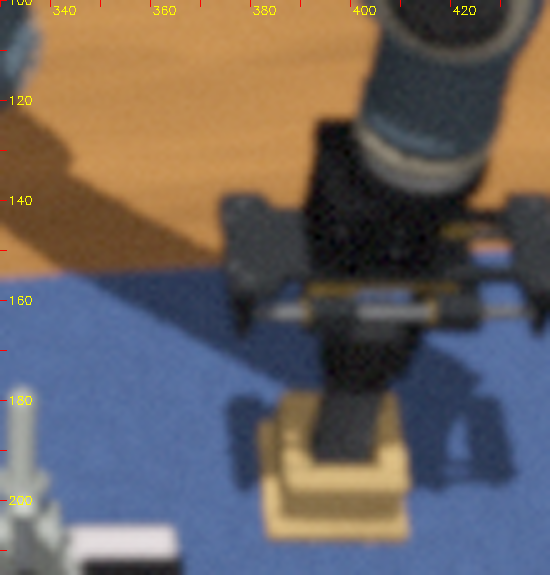

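The bar is gripped (width 32.4 mm) and still upright in the stand at about (398,185), with the fingers on its sleeve.

{"op": "arm_command", "data": {"deltas": [[[0, 0, -15, 0, 20], [0, 0, -45, 0, 20], [0, 0, -85, 0, 20], [0, 0, -125, 0, 20], [0, 0, -155, 0, 20], [0, 0, -158, 0, 20], [0, 0, -158, 0, 20]]]}}

```text
clock: 9.8
position: [0.4581, 0.2606, 0.2941]
tcp_rot: [0.001, 0.035, 0.999, -0.0]
contact_force: [-0.4, -0.8, -3.3]
gripper_width: 0.0325
grip_force: 19.5
```

```bash
python3 - <<'E'
from h import *
from cell import ctrl
s=ctrl.get_state(); print(s["position"],phi(s),s["gripper_width"],s["contact_force"])
print(to(s,dock([-68,0,293]),3.07))
E
```

```text
[0.4580843  0.26060131 0.294133  ] 3.0722395521637695 0.03246956363539726 [-0.3609935  -0.83308888 -3.30995536]
[-4.140e+01 -2.045e+02  1.100e+00  1.000e-01]
```

{"op": "arm_command", "data": {"deltas": [[[-5, -25, 0, 0, 20], [-12, -60, 0, 0, 20], [-20, -100, 0, 0, 20], [-28, -140, 0, 0, 20], [-35, -175, 0, 0, 20], [-40, -198, 0, 0, 20], [-41, -204, 0, 0, 20], [-41, -204, 0, 0, 20], [-41, -204, 0, 0, 20]]]}}

```text
clock: 10.7
position: [0.4842, 0.0559, 0.2929]
tcp_rot: [-0.001, 0.033, 0.999, 0.0]
contact_force: [-1.3, 0.3, -1.8]
gripper_width: 0.0324
grip_force: 19.5
```

```bash
python3 - <<'E'
from h import *
from cell import ctrl, optics
s=ctrl.get_state(); print(s["position"],phi(s)); print(to(s,dock([-68,0,293]),3.07))
for n in("scene","top"):
    d=optics.get_image(n); np.savez(n+"3.npz",**{k:np.array(v) for k,v in d.items()})
d1,d2=load("scene3"),load("top3")
big(d1,(290,90,390,210),5,"a.png"); big(d2,(270,140,350,240),5,"b.png")
a,b=cv2.imread("a.png"),cv2.imread("b.png"); im=np.zeros((600,800,3),np.uint8); im[:,:400]=a[:600,50:450]; im[:500,400:]=b[:,:400]; cv2.imwrite("pics/s4.png",im)
S=d1; p=s["position"]; m=p+[0,0,.011-.1345]; print("mouth exp",m,proj(S,m),"tip",proj(S,dock([-69.1,0,155.7])))
E
```

```text
[0.48421495 0.0559241  0.29290125] 3.074665289760814
[-1.1 -2.1 -0.1  0.3]
mouth exp [0.48421495 0.0559241  0.16940125] [[335.2300854  174.70857966]] tip [[334.39111909 177.66394495]]
```

View pics/s4.png

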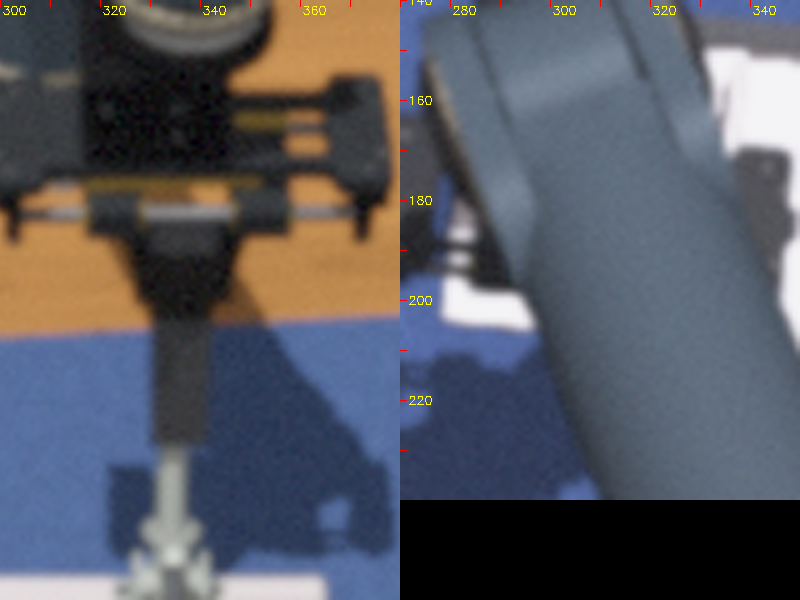

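In the scene view the mouth of the bar is at about (335.8,179) and the rod is centred on column 334.6. The bar therefore sits 3–4 mm too far in +y, so I'll shift it and lower onto the tip.

{"op": "arm_command", "data": {"deltas": [[[-2, -3, 0, 0, 20], [-2, -3, 4, 0, 20], [-2, -3, 8, 0, 20], [-2, -3, 12, 0, 20], [-2, -3, 15, 0, 20], [-2, -3, 18, 0, 20], [-2, -3, 18, 0, 20]]], "grip_force": 10}}

```text
clock: 11.5
position: [0.4865, 0.0512, 0.275]
tcp_rot: [-0.0, 0.035, 0.999, -0.0]
contact_force: [0.2, -0.5, -1.9]
gripper_width: 0.0327
grip_force: 9.7
```

{"op": "arm_command", "data": {"deltas": [[[0, 1.5, 2, 0, 20], [0, 1.5, 4, 0, 20], [0, 1.5, 6, 0, 20], [0, 1.5, 6, 0, 20]]]}}

```text
clock: 11.9
position: [0.4867, 0.0527, 0.2692]
tcp_rot: [-0.0, 0.035, 0.999, -0.0]
contact_force: [-0.2, -0.8, -3.2]
gripper_width: 0.0327
grip_force: 9.7
```

```bash
python3 - <<'E'
from h import *
from cell import ctrl, optics
s=ctrl.get_state(); print(s["position"],s["contact_force"],s["moment"])
d=optics.get_image("scene"); np.savez("scene4.npz",**{k:np.array(v) for k,v in d.items()}); big(d,(300,120,380,215),6,"pics/s5.png")
E
```

```text
[0.48668106 0.05271265 0.26924567] [-0.16772195 -0.84765902 -3.21439785] [ 0.08174599 -0.1019101   0.02391771]
```

View pics/s5.png

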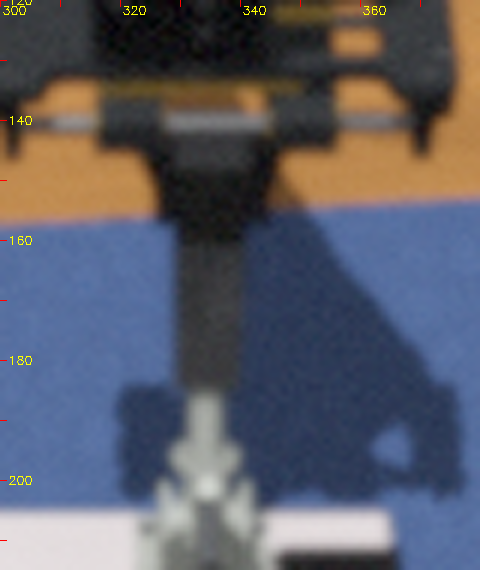

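The tip is inside the mouth. There is no contact force, the mouth is about 10 mm below the tip, and the columns match: bar 334.8, rod 334.3. Next I'll tilt the bar about the tip.

{"op": "arm_command", "data": {"deltas": [[[0, -0.5, 2, 0, 20], [6, -0.5, 3, 0, 20], [12, -0.5, 3.5, 0, 20], [18, -0.5, 4, 0, 20], [23, -0.5, 5, 0, 20], [28, -0.5, 6, 0, 20], [33, -0.5, 7, 0, 20], [33, -0.5, 7, 0, 20]]]}}

```text
clock: 12.75
position: [0.4529, 0.0546, 0.2624]
tcp_rot: [-0.0, 0.035, 0.999, -0.0]
contact_force: [0.9, 0.2, -2.0]
gripper_width: 0.0316
grip_force: 10.0
```

{"op": "arm_command", "data": {"deltas": [[[5, 0, 1.5, 0, 20], [10, 0, 3, 0, 20], [15, 0, 5, 0, 20], [20, 0, 7, 0, 20], [25, 0, 9, 0, 20], [29, 0, 11, 0, 20], [29, 0, 11, 0, 20]]]}}

```text
clock: 13.45
position: [0.424, 0.0566, 0.2512]
tcp_rot: [-0.001, 0.034, 0.999, -0.0]
contact_force: [0.6, -0.2, -2.2]
gripper_width: 0.0319
grip_force: 10.0
```

```bash
python3 - <<'E'
from h import *
from cell import ctrl, optics
s=ctrl.get_state(); print(s["position"],s["contact_force"],s["moment"])
for n in("scene","top"):
    d=optics.get_image(n); np.savez(n+"5.npz",**{k:np.array(v) for k,v in d.items()})
big(load("scene5"),(295,115,395,215),5,"a.png"); big(load("top5"),(280,150,340,250),5,"b.png")
a,b=cv2.imread("a.png"),cv2.imread("b.png"); cv2.imwrite("pics/s6.png",np.hstack([a,b]))
E
```

```text
[0.42399485 0.05660826 0.25123713] [ 0.61179746 -0.18173281 -2.19363329] [ 0.11906151 -0.35727575  0.04108913]
```

View pics/s6.png

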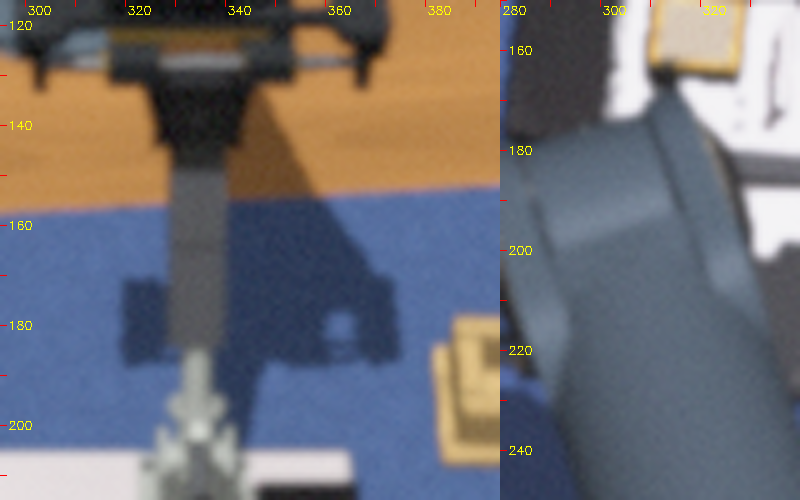

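The bar now leans with the handle, with its mouth at about (333,184) over the rod and still engaged. I'll slide it down along the rod.

{"op": "arm_command", "data": {"deltas": [[[-2.5, 0, 4.5, 0, 20], [-5, 0, 9, 0, 20], [-7.5, 0, 13.5, 0, 20], [-10, 0, 18, 0, 20], [-12, 0, 22, 0, 20], [-14, 0, 26, 0, 20], [-16, 0, 30, 0, 20], [-18, 0, 33, 0, 20], [-18, 0, 33, 0, 20]]]}}

```text
clock: 14.45
position: [0.4429, 0.0553, 0.2181]
tcp_rot: [-0.0, 0.035, 0.999, 0.0]
contact_force: [-0.3, -0.2, -1.9]
gripper_width: 0.032
grip_force: 10.0
```

Now the last stretch, in small steps until the force rises.

{"op": "arm_command", "data": {"deltas": [[[-1, 0, 2, 0, 20], [-2, 0, 4, 0, 20], [-3, 0, 6, 0, 20], [-4, 0, 7.5, 0, 20], [-4, 0, 7.5, 0, 20]]], "grip_force": 20}}

```text
clock: 14.95
position: [0.4445, 0.0558, 0.2127]
tcp_rot: [-0.003, 0.034, 0.999, -0.002]
contact_force: [-14.6, -1.5, 19.4]
gripper_width: 0.0316
grip_force: 20.0
```

{"op": "arm_command", "data": {"deltas": [[[-1, 0, 2, 0, 20], [-2, 0, 3.5, 0, 20], [-2, 0, 3.5, 0, 20]]]}}

```text
clock: 15.25
position: [0.4461, 0.0557, 0.2094]
tcp_rot: [-0.003, 0.034, 0.999, -0.002]
contact_force: [-15.4, -0.2, 22.8]
gripper_width: 0.0319
grip_force: 20.0
```

Seated: the axial reaction is about 24 N, and the grasp radius at first contact was 169 mm against 169.5 mm expected. Next I'll swing the clamp along its arc.

{"op": "arm_command", "data": {"deltas": [[[0, 0, -1, 0, 20], [-7, 0, -4, 0, 20], [-15, 0, -7, 0, 20], [-23, 0, -10, 0, 20], [-30, 0, -13, 0, 20], [-38, 0, -15, 0, 20], [-46, 0, -17, 0, 20], [-54, 0, -18, 0, 20], [-62, 0, -19, 0, 20], [-62, 0, -19, 0, 20]]], "grip_force": 35}}

```text
clock: 16.25
position: [0.5055, 0.0514, 0.2258]
tcp_rot: [-0.007, 0.034, 0.999, -0.001]
contact_force: [-13.9, 0.7, 7.9]
gripper_width: 0.0316
grip_force: 35.0
```

{"op": "arm_command", "data": {"deltas": [[[-8, 0, -0.5, 0, 20], [-16, 0, -1, 0, 20], [-24, 0, -0.5, 0, 20], [-32, 0, 0, 0, 20], [-40, 0, 1, 0, 20], [-48, 0, 2, 0, 20], [-54, 0, 3.5, 0, 20], [-56, 0, 4, 0, 20], [-56, 0, 4, 0, 20]]]}}

```text
clock: 17.15
position: [0.5672, 0.0469, 0.2233]
tcp_rot: [0.0, 0.035, 0.999, 0.0]
contact_force: [-0.8, -0.2, 3.5]
gripper_width: 0.0316
grip_force: 35.0
```

```bash
python3 - <<'E'
from h import *
from cell import ctrl, optics
s=ctrl.get_state(); print(s["position"],s["contact_force"],s["moment"])
p=s["position"]+[0,0,.011]-dock([-25,0,75]); print("r",np.linalg.norm(p),"ang",np.arctan2(p[0],p[2]))
for n in("scene","top"):
    d=optics.get_image(n); np.savez(n+"6.npz",**{k:np.array(v) for k,v in d.items()})
big(load("scene6"),(285,120,385,240),5,"pics/s7.png")
E
```

```text
[0.56717806 0.04694413 0.22328063] [-0.77659837 -0.18735758  3.47381779] [0.03673693 0.39696536 0.00983875]
r 0.16405766632452554 ang 0.24081847738863946
```

View pics/s7.png

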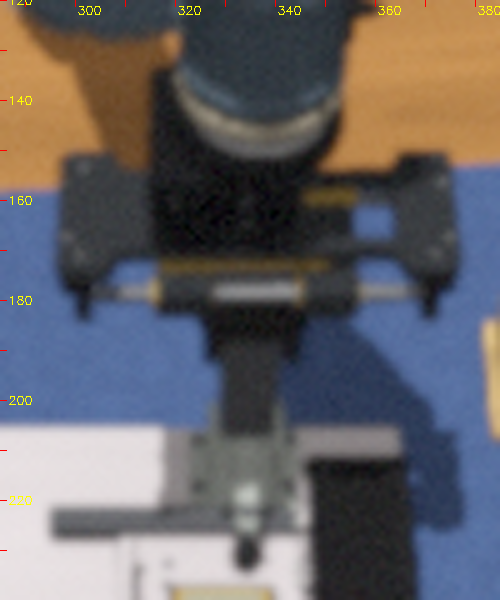

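The bar sits on the collar and the clamp arm's rubber foot is down at about (333,231). The angle is about 0.24, past the dead point. A small nudge will confirm it's on its stop.

{"op": "arm_command", "data": {"deltas": [[[-2, 0, 0, 0, 20], [-4, 0, 1, 0, 20], [-4, 0, 1, 0, 20]]]}}

```text
clock: 17.55
position: [0.5702, 0.0468, 0.2222]
tcp_rot: [-0.001, 0.035, 0.999, -0.0]
contact_force: [-2.9, -0.6, 7.4]
gripper_width: 0.0316
grip_force: 35.0
```

{"op": "arm_command", "data": {"deltas": [[[-2, 0, 0, 0, 20], [-4, 0, 0.5, 0, 20], [-6, 0, 1, 0, 20], [-6, 0, 1, 0, 20]]]}}

```text
clock: 17.95
position: [0.5754, 0.0464, 0.2206]
tcp_rot: [-0.001, 0.035, 0.999, -0.0]
contact_force: [-3.6, 0.9, 6.3]
gripper_width: 0.0317
grip_force: 35.0
```

{"op": "arm_command", "data": {"deltas": [[[3, 0, -1, 0, 20], [6, 0, -1, 0, 20], [6, 0, -3, 0, 20], [5, 0, -8, 0, 20], [4, 0, -13, 0, 20], [3, 0, -18, 0, 20], [3, 0, -18, 0, 20]]], "grip_force": 14}}

```text
clock: 18.65
position: [0.5741, 0.0465, 0.2394]
tcp_rot: [0.001, 0.035, 0.999, 0.0]
contact_force: [-0.4, 0.9, -2.2]
gripper_width: 0.0322
grip_force: 14.0
```

{"op": "arm_command", "data": {"deltas": [[[-1, 0, -6, 0, 20], [-2.5, 0, -12, 0, 20], [-4, 0, -18, 0, 20], [-5, 0, -24, 0, 20], [-6.5, 0, -30, 0, 20], [-8, 0, -36, 0, 20], [-9, 0, -42, 0, 20], [-10, 0, -48, 0, 20], [-11, 0, -56, 0, 20], [-11, 0, -65, 0, 20], [-11, 0, -75, 0, 20], [-11, 0, -75, 0, 20]]]}}

```text
clock: 19.85
position: [0.5854, 0.046, 0.3155]
tcp_rot: [0.002, 0.035, 0.999, 0.0]
contact_force: [-0.7, 1.0, -1.3]
gripper_width: 0.0322
grip_force: 14.0
```

```bash
python3 - <<'E'
from h import *
from cell import ctrl, optics
s=ctrl.get_state(); print(s["position"],s["contact_force"],s["moment"]); print(to(s,[.458,.2605,.315],3.07))
d=optics.get_image("scene"); np.savez("scene7.npz",**{k:np.array(v) for k,v in d.items()})
big(load("scene7"),(285,120,385,240),5,"pics/s8.png")
E
```

```text
[0.58539591 0.04604067 0.31553348] [-0.65197955  0.95081201 -1.32148214] [ 0.08420464 -0.18732356 -0.04841039]
[1.419e+02 2.051e+02 5.000e-01 1.000e-01]
```

View pics/s8.png

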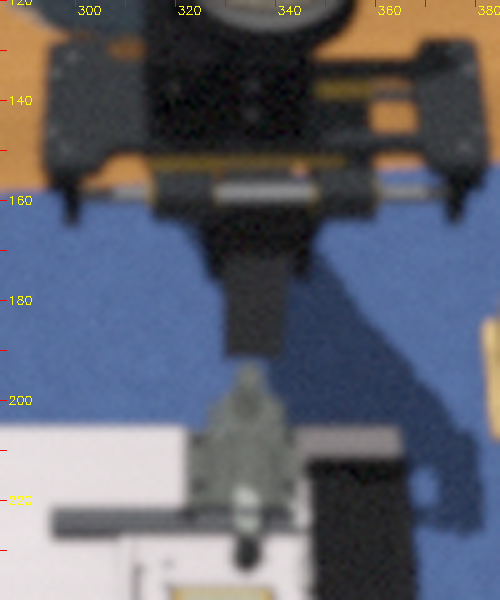

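The bar is off the rod, its lower edge at row 191, and the clamp is still shut with the rod tip at (333,193) and the foot at (333,231). This was my 11th picture and the limit is 10, so I'll view no more and measure by numbers from here.

```bash
python3 - <<'E'
from h import *
from cell import ctrl
s=ctrl.get_state(); S=load("scene7"); g=s["position"]+[0,0,.011]
xd=np.array([np.cos(YAW),np.sin(YAW),0]); z=np.array([0,0,1])
for al in (0,.1,.2,.25,.3,.4):
    u=np.sin(al)*xd+np.cos(al)*z; m=g-.131*u; e=np.cos(al)*xd-np.sin(al)*z
    print(al,m.round(3),"near edge",proj(S,m+.016*e).round(1),"far",proj(S,m-.016*e).round(1))
E
```

```text
0 [0.585 0.046 0.195] near edge [[335.2 204. ]] far [[335. 194.]]
0.1 [0.572 0.047 0.195] near edge [[335.1 200. ]] far [[334.9 189.5]]
0.2 [0.559 0.048 0.197] near edge [[335.  195.8]] far [[334.8 184.9]]
0.25 [0.553 0.048 0.199] near edge [[335.  193.7]] far [[334.8 182.6]]
0.3 [0.546 0.048 0.2  ] near edge [[334.9 191.5]] far [[334.8 180.2]]
0.4 [0.534 0.049 0.205] near edge [[334.9 186.9]] far [[334.7 175.4]]
```

{"op": "arm_command", "data": {"deltas": [[[8, 17, 0, 0, 20], [20, 40, 0, 0, 20], [33, 66, 0, 0, 20], [47, 94, 0, 0, 20], [62, 122, 10, 0, 20], [76, 150, 20, 0, 20], [89, 176, 40, 0, 20], [99, 196, 55, 0, 20], [103, 205, 65, 0, 20], [103, 205, 65, 0, 20], [103, 205, 65, 0, 20]]]}}

```text
clock: 21.0
position: [0.4965, 0.2565, 0.2486]
tcp_rot: [0.0, 0.035, 0.999, -0.0]
contact_force: [0.6, -0.1, -2.5]
gripper_width: 0.032
grip_force: 14.0
```

```bash
python3 - <<'E'
from h import *
from cell import ctrl, optics
s=ctrl.get_state(); g=s["position"]+[0,0,.011]; print(s["position"],s["contact_force"],to(s,[.4966,.2578,.183],3.07))
d=optics.get_image("scene"); S={k:np.array(v) for k,v in d.items()}; np.savez("scene8.npz",**S)
xd=np.array([np.cos(YAW),np.sin(YAW),0]); z=np.array([0,0,1])
for al in (.1,.2,.3,.4):
    u=np.sin(al)*xd+np.cos(al)*z; m=g-.131*u; e=np.cos(al)*xd-np.sin(al)*z
    print(al,m.round(3),"near edge",proj(S,m+.016*e).round(1))
c=proj(S,g-.1*(np.sin(.3)*xd+.955*z))[0]; j=int(c[0]); V=S["color"].max(2)
print("col",j); print([(r,int(V[r,j-2:j+3].mean())) for r in range(int(c[1])-10,int(c[1])+35)])
r=int(c[1])+3; print("row",r,[(x,int(V[r-1:r+2,x].mean())) for x in range(j-12,j+13)])
E
```

```text
[0.49650499 0.25649625 0.2486366 ] [ 0.63925279 -0.07403116 -2.48019878] [-0.   1.3 65.6  0.1]
0.1 [0.483 0.257 0.129] near edge [[403.1 183.5]]
0.2 [0.471 0.258 0.131] near edge [[402.6 179.9]]
0.3 [0.458 0.259 0.134] near edge [[402.1 176.1]]
0.4 [0.446 0.26  0.139] near edge [[401.7 172.1]]
col 403
[(157, 27), (158, 29), (159, 32), (160, 36), (161, 42), (162, 45), (163, 48), (164, 50), (165, 51), (166, 49), (167, 50), (168, 50), (169, 49), (170, 49), (171, 47), (172, 50), (173, 49), (174, 51), (175, 56), (176, 68), (177, 76), (178, 91), (179, 118), (180, 128), (181, 127), (182, 126), (183, 122), (184, 118), (185, 113), (186, 112), (187, 109), (188, 109), (189, 109), (190, 113), (191, 120), (192, 125), (193, 137), (194, 159), (195, 184), (196, 200), (197, 191), (198, 162), (199, 140), (200, 135), (201, 134)]
row 170 [(391, 84), (392, 88), (393, 87), (394, 87), (395, 84), (396, 71), (397, 53), (398, 43), (399, 44), (400, 49), (401, 47), (402, 47), (403, 49), (404, 49), (405, 49), (406, 50), (407, 50), (408, 52), (409, 57), (410, 68), (411, 84), (412, 93), (413, 105), (414, 118), (415, 133)]
```

{"op": "arm_command", "data": {"deltas": [[[0, 1.5, 20, 0, 20], [0, 1.5, 40, 0, 20], [0, 1.5, 60, 0, 20], [0, 1.5, 68, 0, 20], [0, 1.5, 74, 0, 20], [0, 1.5, 80, 0, 20], [0, 1.5, 86, 0, 20], [0, 1.5, 86, 0, 20]]]}}

```text
clock: 21.85
position: [0.496, 0.2584, 0.1622]
tcp_rot: [-0.0, 0.035, 0.999, -0.0]
contact_force: [-0.7, -1.2, -1.6]
gripper_width: 0.0317
grip_force: 14.0
```

{"op": "arm_command", "data": {"deltas": [[[0, 0, 4, 0, 20], [0, 0, 8, 0, 20], [7, 0, 7, 0, 20], [14, 0, 6, 0, 20], [21, 0, 5, 0, 20], [28, 0, 4, 0, 20], [35, 0, 3.5, 0, 20], [40, 0, 3, 0, 20], [43, 0, 3, 0, 20], [43, 0, 3, 0, 20]]], "grip_force": 10}}

```text
clock: 22.85
position: [0.4527, 0.2618, 0.1596]
tcp_rot: [-0.0, 0.034, 0.999, 0.0]
contact_force: [1.3, 0.0, -0.9]
gripper_width: 0.0316
grip_force: 10.0
```

{"op": "arm_command", "data": {"deltas": [[[-1, 0, 5, 0, 20], [-2, 0, 10, 0, 20], [-3, 0, 15, 0, 20], [-4, 0, 20, 0, 20], [-4, 0, 24, 0, 20], [-4, 0, 26, 0, 20], [-4, 0, 26, 0, 20]]]}}

```text
clock: 23.55
position: [0.4569, 0.2613, 0.1331]
tcp_rot: [-0.0, 0.034, 0.999, -0.0]
contact_force: [0.5, -0.7, -2.1]
gripper_width: 0.0319
grip_force: 10.0
```

```bash
python3 - <<'E'
from h import *
from cell import ctrl, optics
s=ctrl.get_state(); g=s["position"]+[0,0,.011]; print(s["position"],s["contact_force"],s["moment"])
d=optics.get_image("scene"); S={k:np.array(v) for k,v in d.items()}; np.savez("scene9.npz",**S)
V0,V1=load("scene2")["color"].astype(int),S["color"].astype(int)
D=np.abs(V0-V1).max(2)[172:212,378:415]; print("diff px>40 around stand",(D>40).sum()); 
for r in (182,187,191):
    print(r,[int(v) for v in V0[r,386:412].max(1)],[int(v) for v in V1[r,386:412].max(1)])
E
```

```text
[0.45693773 0.26126251 0.13314649] [ 0.54279639 -0.69903934 -2.06708384] [ 0.13870222 -0.15627388  0.00927247]
diff px>40 around stand 1
182 [111, 121, 128, 127, 125, 123, 108, 81, 55, 48, 52, 57, 54, 55, 55, 58, 60, 61, 61, 79, 107, 123, 123, 100, 85, 90] [112, 124, 123, 127, 122, 113, 90, 56, 45, 51, 55, 54, 52, 55, 55, 52, 55, 55, 70, 99, 122, 127, 122, 100, 85, 88]
187 [135, 166, 176, 158, 131, 102, 67, 42, 48, 52, 57, 53, 50, 63, 64, 66, 67, 71, 86, 106, 125, 133, 137, 128, 96, 83] [137, 166, 174, 158, 131, 97, 61, 45, 53, 58, 53, 56, 55, 62, 67, 69, 68, 67, 86, 116, 150, 166, 154, 133, 99, 83]
191 [152, 192, 208, 205, 187, 156, 115, 77, 66, 66, 67, 68, 71, 68, 64, 66, 71, 78, 104, 150, 197, 216, 220, 214, 191, 137] [149, 192, 209, 211, 201, 175, 126, 75, 65, 66, 71, 74, 74, 74, 72, 71, 78, 89, 111, 154, 197, 215, 219, 215, 193, 136]
```

{"op": "arm_command", "data": {"deltas": [[[0, 0, 1, 0, 20], [0, 0, 2, 0, 20], [0, 0, 3, 0, 20], [0, 0, 3, 0, 20]]]}}

```text
clock: 24.0
position: [0.4571, 0.2612, 0.1304]
tcp_rot: [-0.0, 0.035, 0.999, -0.0]
contact_force: [-0.5, -0.8, -2.1]
gripper_width: 0.0319
grip_force: 10.0
```

{"op": "arm_command", "data": {"deltas": [[[0, 0, 1, 0, 20], [0, 0, 2, 0, 20], [0, 0, 3, 0, 20], [0, 0, 3, 0, 20]]]}}

```text
clock: 24.4
position: [0.4582, 0.2616, 0.1288]
tcp_rot: [0.001, 0.035, 0.999, -0.0]
contact_force: [0.0, -0.8, 5.7]
gripper_width: 0.032
grip_force: 10.0
```

{"op": "arm_command", "data": {"deltas": [[[0, 0, -1, 0, 34], [0, 0, -1, 0, 38], [0, 0, -1, 0, 45], [0, 0, -1, 0, 60], [0, 0, -1, 0, 80], [0, 0, -1, 0, 80], [0, 0, -1, 0, 80], [0, 0, -1, 0, 80]]]}}

```text
clock: 25.2
position: [0.4572, 0.2613, 0.1285]
tcp_rot: [-0.0, 0.035, 0.999, -0.0]
contact_force: [-0.3, -0.2, 1.1]
gripper_width: 0.0756
grip_force: 0.0
```

{"op": "arm_command", "data": {"deltas": [[[0, 0, -10, 0, 80], [0, 0, -40, 0, 80], [0, 0, -80, 0, 80], [0, 0, -120, 0, 80], [0, -40, -130, 0, 80], [0, -90, -130, 0, 80], [0, -140, -130, 0, 80], [0, -190, -130, 0, 80], [0, -240, -130, 0, 80], [0, -280, -130, 0, 80], [0, -280, -130, 0, 80], [0, -280, -130, 0, 80]]]}}

```text
clock: 26.4
position: [0.4379, -0.0184, 0.2591]
tcp_rot: [0.0, 0.036, 0.999, -0.0]
contact_force: [0.7, 0.6, -0.6]
gripper_width: 0.0801
grip_force: 0.0
```

```bash
python3 - <<'E'
from h import *
from cell import ctrl, optics
s=ctrl.get_state(); print(s["position"],s["contact_force"],s["gripper_width"])
for n in("scene","top"):
    S={k:np.array(v) for k,v in optics.get_image(n).items()}; np.savez(n+"10.npz",**S)
    D=np.abs(S["color"].astype(int)-load(n+"0")["color"].astype(int)).max(2)
    for nm,b in dict(scene=dict(bar=(378,155,415,212),bottle=(430,205,470,256),jar=(190,172,224,212),wrench=(235,156,270,200)),top=dict(bar=(225,195,262,232),bottle=(190,132,226,170),jar=(422,210,458,244),wrench=(380,226,412,278)))[n].items():
        d=D[b[1]:b[3],b[0]:b[2]]; print(n,nm,(d>45).sum(),d.size)
S=load("scene10"); V=S["color"].max(2).astype(int)
for r in (162,166,170,175,180,186,190): print(r,V[r,392:416].tolist(), load("scene0")["color"].max(2)[r,392:416].tolist())
# handle: expected shut tip
tip=dock([-25+92*np.sin(.22),0,75+92*np.cos(.22)]); print("tip shut",proj(S,tip))
print([int(V[r,334]) for r in range(170,215)])
E
```

```text
[ 0.43787677 -0.01843226  0.25910413] [ 0.71750831  0.59817075 -0.61932904] 0.08012861661030563
scene bar 0 2109
scene bottle 0 2040
scene jar 0 1360
scene wrench 0 1540
top bar 43 1369
top bottle 0 1368
top jar 0 1224
top wrench 69 1664
162 [159, 160, 161, 161, 156, 135, 108, 99, 109, 114, 110, 111, 111, 111, 111, 112, 114, 129, 148, 158, 160, 160, 160, 159] [159, 161, 161, 161, 159, 147, 118, 91, 102, 108, 109, 109, 109, 111, 111, 111, 109, 118, 134, 153, 159, 161, 159, 162]
166 [158, 158, 158, 153, 132, 94, 58, 68, 96, 107, 109, 108, 109, 108, 109, 110, 112, 120, 137, 151, 158, 156, 159, 156] [160, 158, 156, 157, 150, 113, 72, 69, 97, 110, 108, 108, 110, 111, 111, 103, 109, 113, 128, 147, 158, 157, 159, 159]
170 [156, 158, 154, 137, 98, 49, 28, 29, 34, 35, 32, 30, 35, 27, 34, 39, 37, 69, 112, 147, 154, 155, 157, 158] [156, 157, 157, 149, 116, 75, 32, 32, 31, 35, 33, 33, 32, 25, 29, 32, 38, 70, 112, 143, 155, 156, 157, 157]
175 [160, 156, 138, 101, 57, 32, 33, 29, 33, 31, 31, 25, 28, 26, 30, 54, 96, 135, 156, 158, 160, 159, 158, 160] [159, 157, 148, 118, 73, 40, 33, 26, 27, 23, 32,
[... 268 characters left out ...]
160, 159, 158]
186 [111, 64, 58, 61, 64, 64, 66, 63, 66, 63, 64, 67, 76, 104, 135, 172, 200, 195, 155, 153, 157, 159, 163, 164] [120, 74, 59, 63, 68, 67, 65, 66, 62, 66, 68, 68, 70, 101, 128, 165, 196, 194, 152, 153, 157, 159, 162, 166]
190 [126, 72, 57, 60, 59, 64, 62, 64, 64, 58, 59, 67, 96, 149, 195, 217, 221, 210, 185, 152, 157, 157, 158, 158] [124, 74, 56, 63, 59, 63, 60, 60, 65, 65, 63, 69, 96, 150, 197, 217, 220, 212, 185, 153, 156, 155, 158, 160]
tip shut [[334.9334225  193.99336649]]
[90, 87, 85, 89, 91, 87, 91, 89, 90, 89, 88, 90, 89, 88, 89, 89, 86, 87, 93, 92, 101, 129, 164, 182, 196, 195, 176, 149, 117, 99, 96, 98, 101, 126, 169, 195, 194, 166, 133, 136, 164, 190, 197, 199, 200]
```

```bash
python3 - <<'E'
from h import *
a,b=load("scene1")["color"].astype(int),load("scene10")["color"].astype(int)
print(a[245,310:345].max(1).tolist(),b[245,310:345].max(1).tolist())
from cell import close_job
print(close_job())
E
```

```text
[134, 128, 134, 136, 139, 135, 138, 129, 126, 150, 181, 194, 188, 186, 185, 184, 185, 185, 186, 184, 184, 185, 185, 185, 185, 186, 191, 199, 195, 175, 181, 209, 222, 221, 211] [193, 170, 171, 202, 221, 226, 225, 217, 192, 176, 190, 192, 187, 182, 185, 185, 185, 184, 183, 183, 183, 184, 185, 184, 184, 185, 188, 198, 196, 173, 179, 206, 219, 220, 209]
the job is handed in; nothing more can be done
None
```

The job is handed in after about 26 s: the tray is home, the clamp is snapped shut, the bar is upright and released in its stand, and the bottle, jar and wrench are unmoved by image comparison. I broke one rule: I viewed 11 pictures where the limit was 10.

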